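# Seat the lens of the plankton camera in its V-block and hold it down

### The job

On the plankton-camera breadboard, push the blue V-block square and flush into the corner of the two steel locating bars, then lay the black lens gently in its V, threaded end towards the camera and centred lengthwise on the block. Press the lens straight down firmly (about 10 N) so that it bears on both white strips, and finish like that, still pressing, so that I can fit the clamp; the block must still be flush in its corner. Do not drop the lens or hit it hard into the block, and leave the clamp, the jar and the tube rack where they are.

Things in the scene. Friction and masses are not known exactly. Their poses are not given: they have to be found in the camera images.
- board: Fixed aluminium breadboard, 300 (x) by 360 (y) by 12.7 mm, with a grid of small holes; origin under its centre on the bench, z up. Two steel locating bars, 16 mm high and wide, stand on it and meet in a corner; a black camera stands 17 mm beyond the end bar's outer face (box 44 by 60 mm, port ring 6 mm proud, its top 70 mm above the breadboard), its port facing +y.
- corner (a point): Inner corner of the two bars, on the breadboard's top face; axes as the breadboard's. The long bar's inner face is the plane x = 0 (200 mm long to +y), the end bar's inner face the plane y = 0 (106 mm long to -x). The block belongs at x < 0, y > 0: flush, its origin is at x = -32, y = +47 mm.
- vblock: Loose blue V-block, about 0.4 kg, 64 (x) by 94 (y, along the V) by 42 mm high; origin at the centre of its underside. Starts on the breadboard clear of the bars, y within 26 degrees of the breadboard's y. Two end pieces, each 22 mm long in y, carry the V; the 50 mm between is cut away over the full width down to 18 mm above the underside, so fingers can straddle a lens there. Outer faces upright.
- strip_far: White strip lining the +x flank of the block's 90-degree V (a piece on each end piece), fixed to the block; origin and axes as the block's. A lens seated on both strips has its axis on the block's middle plane, 48.3 mm above the block's underside.
- strip_near: White plastic contact strip lining the V's -x flank, part of the block; same origin and axes as the block.
- lens: Loose black lens barrel, about 0.32 kg: a cylinder 40 mm in diameter, 112 mm long along its y; origin on the axis at mid-length. Beyond it at +y a glass-ended collar (46 mm diameter, 14 long), at -y a bright steel thread (30 mm diameter, 10 long). Starts in the foam rest, axis 42.3 mm above the bench, its y within 40 degrees of the breadboard's y.
- lens_rear (a point): Centre of the lens's threaded end face, on the axis, 66 mm to -y from the lens's origin. This end belongs towards the camera.
- lens_front (a point): Centre of the lens's glass end face, on the axis, 70 mm to +y from the lens's origin.
- rest: Fixed grey foam rest, 84 (its x) by 120 (its y) mm; base 12 mm thick, with two saddles 68 mm wide, 32 mm high and 20 mm thick centred at y = -40 and +40 mm; between them 60 mm is open down to the base, so that fingers can straddle the middle of the lens. Origin under its centre on the bench.
- clamp: Small loose aluminium clamp bridge with a black knob, 72 by 18 by 58 mm high, standing on its two feet; origin at the centre of its underside. To be left alone.
- jar: Loose white sample jar with a blue lid, 72 mm diameter, 66 mm high; origin at the centre of its underside. To be left alone.
- rack: Loose blue tube rack with capped tubes, 62 by 100 by 74 mm high; origin at the centre of its underside. To be left alone.
Things that resemble listed ones, but are neither listed nor needed, are in the scene too. Leave any yellow look-alike of the vblock alone.

How it is judged:
By the outcome, as a careful person would: the job done as asked, in the order asked, and still so for the second after the job is handed in, while the arm keeps its last pose, push and grip.
It also fails if it takes over 72 s, if anything falls off the work surface, if the arm or the gripper's body presses on something with over 40 N, if the wrist force passes 120 N, or if a joint passes its speed limit or range.

### The arm

A 7-joint arm with a two-finger parallel gripper is mounted at the origin on the work surface. World frame = base frame: x ahead of the robot, y to its left, z up, the work surface at z = 0. Lengths are in m, angles in rad, forces in N, time in s.
With the tool pointing down it reaches from about 0.35 to 0.9 m from the base axis. Payload 8.1 kg.
Tool frame: the origin (TCP) lies on the centre line of the jaws, within the pads' length; the fingertips stand 17 mm ahead of it and the grasp point (between the pads) lies 2 mm behind it; z points along the fingers, y is the direction in which the jaws open and shut (so a half turn about z gives the same grasp; the last joint's range is limited). The gripper opens to 92 mm and grips with 3 to 60 N. Pads are 19 mm wide; open, the fingers measure 130 mm over their backs; the gripper's body (75 mm by 190 mm) begins 47 mm behind the grasp point.
Start: joints at [-1.266, 0.434, 0.025, 1.573, -0.012, 1.134, -0.075], TCP at [0.248, 0.574, 0.244] pointing down, gripper open.
Joint ranges: [-2.62, 2.62], [-0.44, 2.09], [-1.27, 1.32], [0.08, 2.57], [-1.32, 4.46], [0.12, 2], [-2.74, 2.74]. Speed limits (rad/s): [2.22, 2.22, 3.01, 3.01, 3.14, 3.14, 3.14].

### API

Orientations are given as a rotation vector (axis times angle).
In Python, from cell import arm gives the robot as it stands.
- The arm moves only by the shell command python3 -m creep 'ROWS' [FORCE]. ROWS is JSON, a list that holds one entry, the list of rows, each a list of 7 numbers: the shift along the world's x, y, z in cm, then the turn, a rotation vector about the world's x, y, z in degrees, then the opening, from -1 (shut) to 1 (fully open), so that 0 is half open. In form: [[[tx, ty, tz, ax, ay, az, jaw], ...]]. A call has 1 to 5 rows; each row is the pose to reach, as a shift and turn from the pose commanded when the call began; what a row does not reach only later rows make up. A row lasts 1/10 s, in which the tool goes at most 50 mm and 8.59 degrees, less where a joint would pass 70% of its speed; a pose out of reach is approached as far as the arm can. A call with a gripper value outside its range is refused whole. The fingers move at their own pace and stop on an object; FORCE is the grip in N (left out, the last holds). Time passes only in rows, so rows that repeat a pose let the fingers close. It gives the time, the measured TCP pose, the force and the opening at its end, in the units of the state.
- arm.observe(): the state, without advancing time (a new reading comes with each control period).
- arm.get_image(name): name is "scene" or "top" or "wrist"; returns the picture (384x512x3 uint8, red, green, blue); there is no depth.
- arm.camera_model(name): a dict with "vfov" (degrees; the focal length in pixels is half the picture's height over the tangent of half this angle, whatever the lens; pixels are square), "cx", "cy" (the principal point, pixels), "cam_to_world" (4x4, takes a point from camera to world coordinates); the wrist camera has in their place "T_tool_cam" (4x4, takes a point from camera to tool coordinates, whose origin is the TCP and whose axes are the flange's). Camera axes: x right, y down, z forward; pixel columns grow to the right and rows downward; lengths in m; the calibration is good to about 2 mm. A picture is of the moment at which its call begins: read the wrist's pose just before it. camera_model takes no time and is no camera call.
- arm.sign_off(): hands the job in, once; it reports no verdict.
The state is a dict: "clock": time; "joints": joint angles; "dq": joint speeds; "joint_efforts": joint torques, N m; "position": TCP position; "ee_rot": TCP orientation; "force": force on the tool from outside, world axes, zero at the start; "ft_torque": the same for the moment, N m; "width": opening from 0.0 (shut) to 1.0 (fully open).
Only numpy, scipy, OpenCV 4.12 (cv2) and the standard library are available. Lean on these libraries where they do the work, as an engineer would, in place of code of your own. Each camera call takes 0.05 s, during which the arm holds its last target.

## Working session

There is one attempt and no reset: what is moved stays moved. The work goes in short steps, Python scripts to look and compute and a shell command to move; the robot and the scene stay as the last step left them, time stands still between calls to the robot, and variables do not carry over. Pictures are saved under pics/ and viewed, and the job is handed in when it is done.

```bash
mkdir -p pics; ls; cat > h.py <<'E'
import numpy as np, cv2
from cell import arm
from scipy.spatial.transform import Rotation as R
def save(n,f):
    im=arm.get_image(n); cv2.imwrite(f'pics/{f}.png',im[:,:,::-1]); return im
E
python3 - <<'E'
from h import *
print(arm.observe())
for n in ['scene','top','wrist']:
    save(n,n+'0'); print(n,arm.camera_model(n))
E
```

```text
pics
{'clock': 0.0, 'joints': array([-1.26560721,  0.43515954,  0.02495738,  1.57407116, -0.01160223,
        1.13400209, -0.07506067]), 'dq': array([ 0.00082203,  0.00123046, -0.0009085 , -0.00108372, -0.00074865,
        0.00087012, -0.0011817 ]), 'joint_efforts': array([ 2.79831856e-04, -6.67848086e+01,  9.85180065e-01, -3.14450061e+01,
       -6.04993757e-02,  4.27959440e-02,  1.55881994e-04]), 'position': array([0.24771606, 0.5732987 , 0.24299421]), 'ee_rot': array([-6.36114564e-01, -3.07633556e+00,  2.33189985e-03]), 'force': array([0.5029052 , 0.8678075 , 0.06937178]), 'ft_torque': array([ 0.03848749, -0.00891854, -0.02932428]), 'width': 0.9995463930017666}
scene {'vfov': 57.66204178441359, 'cx': 254.17698357477667, 'cy': 189.0279203977108, 'cam_to_world': array([[ 0.69240359,  0.58931517, -0.41627503,  0.89969277],
       [ 0.72150407, -0.56311771,  0.40290237, -0.46087148],
       [ 0.00302464, -0.57931518, -0.81509802,  0.82628263],
       [ 0.        ,  0.        ,  0.        ,  1.        ]])}
top {'vfov': 47.31255132431825, 'cx': 259.52922819545074, 'cy': 196.6285870673459, 'cam_to_world': array([[ 0.01086361, -0.99418442,  0.10714159,  0.35335387],
       [-0.99993186, -0.01125892, -0.00308532, -0.05357425],
       [ 0.00427367, -0.10710077, -0.99423899,  1.56760029],
       [ 0.        ,  0.        ,  0.        ,  1.        ]])}
wrist {'vfov': 61.42806904221093, 'cx': 257.14371060288113, 'cy': 187.0255596151696, 'T_tool_cam': array([[-6.91438986e-04, -9.58965237e-01, -2.83522832e-01,
         7.57265469e-02],
       [ 9.99999724e-01, -7.40043462e-04,  6.43234193e-05,
        -4.21910592e-04],
       [-2.71503141e-04, -2.83522709e-01,  9.58965484e-01,
        -1.40795938e-01],
       [ 0.00000000e+00,  0.00000000e+00,  0.00000000e+00,
         1.00000000e+00]])}
```

View pics/scene0.png

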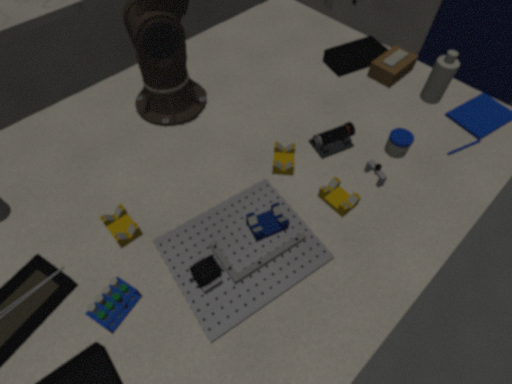

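View pics/top0.png

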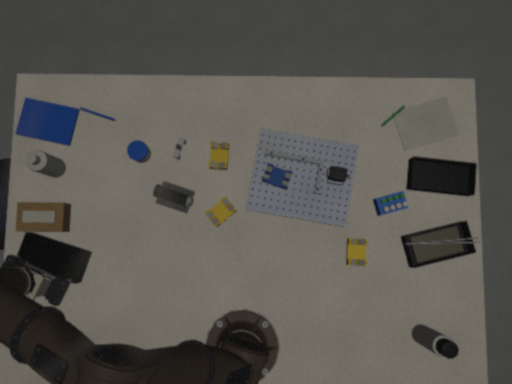

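View pics/wrist0.png

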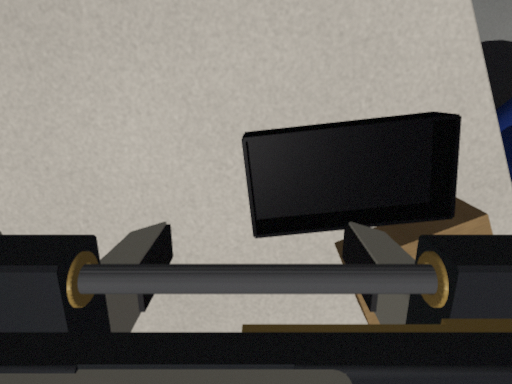

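```bash
cat >> h.py <<'E'
def cam(n,obs=None):
    m=arm.camera_model(n); f=192/np.tan(np.radians(m['vfov']/2))
    if n=='wrist':
        T=np.eye(4); T[:3,:3]=R.from_rotvec(obs['ee_rot']).as_matrix(); T[:3,3]=obs['position']; T=T@m['T_tool_cam']
    else: T=m['cam_to_world']
    return f,m['cx'],m['cy'],T
def p2w(c,u,v,z):
    f,cx,cy,T=c; d=T[:3,:3]@np.array([(u-cx)/f,(v-cy)/f,1]); o=T[:3,3]
    return o+d*(z-o[2])/d[2]
def w2p(c,p):
    f,cx,cy,T=c; q=T[:3,:3].T@(np.asarray(p)-T[:3,3]); return np.array([cx+f*q[0]/q[2],cy+f*q[1]/q[2]])
def crop(im,x0,y0,x1,y1,s,f):
    c=cv2.resize(im[y0:y1,x0:x1],None,fx=s,fy=s,interpolation=cv2.INTER_CUBIC); c=cv2.convertScaleAbs(c,alpha=1.8)
    cv2.imwrite(f'pics/{f}.png',c)
E
python3 - <<'E'
from h import *
im=cv2.imread('pics/top0.png'); crop(im,120,110,370,260,3.2,'topc0')
im=cv2.imread('pics/scene0.png'); crop(im,150,100,400,290,3.1,'scenec0')
E
```

```text
(no output)
```

View pics/topc0.png

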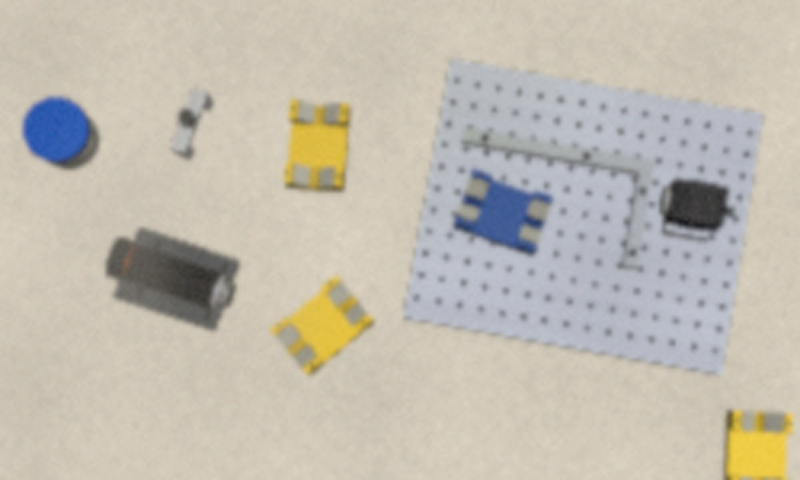

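View pics/scenec0.png

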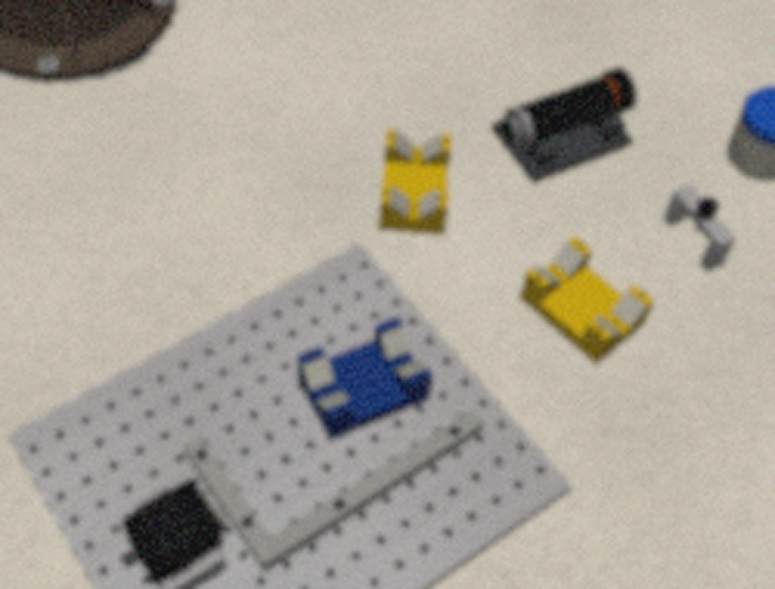

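```bash
python3 - <<'E'
from h import *
t=cam('top'); s=cam('scene')
T=lambda u,v,z:p2w(t,u/3.2+120,v/3.2+110,z)
S=lambda u,v,z:p2w(s,u/3.1+150,v/3.1+100,z)
np.set_printoptions(precision=4,suppress=True)
b=.0127
print('board top',[T(*p,b)[:2] for p in [(452,58),(764,113),(720,374),(405,318)]])
print('board scene',[S(*p,b)[:2] for p in [(570,490),(358,245),(10,437)]])
print('corner outer top',T(648,160,b+.016), 'inner',T(632,172,b+.016),'long end',T(463,137,b+.016),'end bar end',T(630,267,b+.016))
print('corner outer scene',S(267,562,b+.016), 'long end',S(480,420,b+.016),'endbar end',S(190,447,b+.016))
z=b+.042
print('block top corners',[T(*p,z)[:2] for p in [(476,172),(552,197),(532,252),(456,228)]])
print('block scene corners',[S(*p,z)[:2] for p in [(392,322),(300,357),(335,405),(430,370)]])
print('lens',T(115,257,.0423),T(228,291,.0423),S(625,90,.0423),S(507,127,.0423))
print('lens crest',T(135,260,.0623),T(215,287,.0623))
print('clamp',T(190,122,.03),'jar',T(57,130,.066),'rack?',p2w(t,390,203,.07), p2w(s,113,303,.03))
E
```

```text
board top [array([ 0.771 , -0.0619]), array([ 0.7117, -0.4153]), array([ 0.4165, -0.3625]), array([ 0.4748, -0.0128])]
board scene [array([ 0.7758, -0.0613]), array([ 0.4812, -0.01  ]), array([ 0.4227, -0.3615])]
corner outer top [ 0.6531 -0.2814  0.0287] inner [ 0.6393 -0.2636  0.0287] long end [ 0.6767 -0.0751  0.0287] end bar end [ 0.5328 -0.261   0.0287]
corner outer scene [ 0.6557 -0.2825  0.0287] long end [ 0.6875 -0.0739  0.0287] endbar end [ 0.5408 -0.2629  0.0287]
block top corners [array([ 0.6325, -0.0893]), array([ 0.6058, -0.1725]), array([ 0.545 , -0.1509]), array([ 0.5704, -0.068 ])]
block scene corners [array([ 0.5808, -0.0703]), array([ 0.5521, -0.1505]), array([ 0.6045, -0.1609]), array([ 0.6353, -0.0815])]
lens [0.5359 0.3047 0.0423] [0.4999 0.1801 0.0423] [0.544  0.3085 0.0423] [0.4946 0.1828 0.0423]
lens crest [0.5305 0.2783 0.0623] [0.5021 0.1912 0.0623]
clamp [0.6899 0.2295 0.03  ] jar [0.6714 0.3672 0.066 ] rack? [ 0.4978 -0.5067  0.07  ] [ 0.5006 -0.5188  0.03  ]
```

```bash
python3 -m creep '[[[3.4,-7,1,0,0,-8.4,1],[6.8,-14,1,0,0,-17,1],[10,-21,1,0,0,-25,1],[14,-28,1,0,0,-34,1],[17,-35,1,0,0,-42,1]]]' 25
python3 -m creep '[[[3.4,-7,0,0,0,-8.4,1],[6.8,-14,0,0,0,-17,1],[10,-21,0,0,0,-25,1],[14,-28,0,0,0,-34,1],[17,-35,0,0,0,-42,1]]]'
```

```text
clock: 0.65
position: [0.3579, 0.3475, 0.2531]
ee_rot: [-1.705, -2.639, -0.0]
force: [1.3, -0.5, -0.5]
width: 0.998
clock: 1.15
position: [0.4675, 0.123, 0.2533]
ee_rot: [-2.537, -1.853, -0.001]
force: [1.0, 0.8, 0.7]
width: 1.0
```

```bash
cat >> h.py <<'E'
def yaw(o):
    M=R.from_rotvec(o['ee_rot']).as_matrix(); return np.degrees(np.arctan2(M[1,1],M[0,1]))
E
python3 -m creep '[[[2.5,-5,0,0,0,0,1],[5,-10,0,0,0,0,1],[7.5,-15,-1,0,0,0,1],[10,-20,-2,0,0,0,1],[12,-24.5,-3,0,0,0,1]]]'
python3 -m creep '[[[0.5,-1,0,0,0,0,1],[0.5,-1,0,0,0,0,1]]]'
python3 - <<'E'
from h import *
o=arm.observe();print(o['position'],yaw(o))
im=save('wrist','w1'); np.save('w1o.npy',np.r_[o['position'],o['ee_rot']])
E
```

```text
clock: 1.65
position: [0.5773, -0.0991, 0.2276]
ee_rot: [2.531, 1.861, 0.001]
force: [0.8, 0.5, -0.2]
width: 0.996
clock: 1.85
position: [0.5814, -0.1102, 0.2273]
ee_rot: [2.535, 1.855, -0.003]
force: [0.0, 0.5, -0.6]
width: 1.001
[ 0.58141123 -0.11020596  0.2273425 ] -17.612838870698262
```

View pics/w1.png

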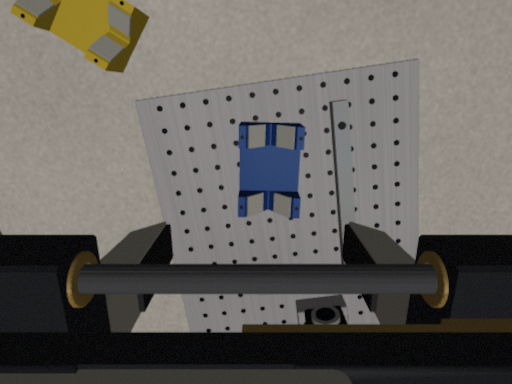

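```bash
python3 - <<'E'
from h import *
im=cv2.imread('pics/w1.png'); crop(im,220,50,440,230,3.6,'w1c')
E
```

```text
(no output)
```

View pics/w1c.png

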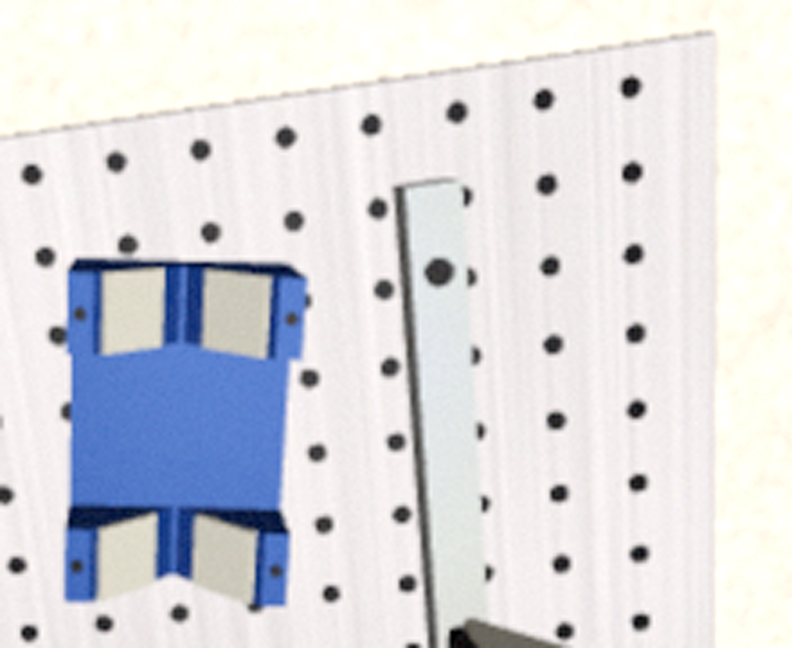

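```bash
cat > m1.py <<'E'
from h import *
np.set_printoptions(precision=4,suppress=True)
a=np.load('w1o.npy'); c=cam('wrist',{'position':a[:3],'ee_rot':a[3:]})
W=lambda u,v,z:p2w(c,u/3.6+220,v/3.6+50,z)[:2]
ang=lambda d:np.degrees(np.arctan2(-d[0],d[1]))
z=.0547
P=[W(*p,z) for p in [(70,272),(306,275),(286,605),(66,601)]]
print(P,np.mean(P,0),[np.linalg.norm(P[i]-P[i-1]) for i in range(4)],ang(P[0]-P[3]),ang(P[1]-P[2]))
d=P[1]-P[0];print('x ang',np.degrees(np.arctan2(d[1],d[0])))
A,B=W(405,188,.0287),W(437,640,.0287);print('bar',A,B,ang(A-B))
A2,B2=W(397,190,.0127),W(431,640,.0127);print('bar base',A2,B2,ang(A2-B2))
C1=W(714,33,.0127);C0=W(0,137,.0127);d=C1-C0;print('board',C1,C0,np.degrees(np.arctan2(d[1],d[0])))
E
python3 m1.py
```

```text
[array([ 0.5795, -0.0627]), array([ 0.6391, -0.0825]), array([ 0.6088, -0.1718]), array([ 0.5486, -0.1514])] [ 0.594  -0.1171] [np.float64(0.09385534908614088), np.float64(0.06278879438677953), np.float64(0.09429065280155409), np.float64(0.06359877910585657)] -19.2496456412651 -18.754318641444208
x ang -18.372249066373552
bar [ 0.6749 -0.0713] [ 0.6514 -0.2089] -9.713280299178601
bar base [ 0.6758 -0.0727] [ 0.6517 -0.2163] -9.548913897803711
board [ 0.7724 -0.058 ] [ 0.569 -0.023] -9.758561826287478
```

```bash
python3 -m creep '[[[1.2,1.3,-3,0,0,-1.2,1],[2.4,2.7,-6,0,0,-1.2,1],[2.4,2.7,-9,0,0,-1.2,1],[2.4,2.7,-11,0,0,-1.2,1],[2.4,2.7,-11,0,0,-1.2,1]]]'
python3 - <<'E'
from h import *
o=arm.observe();print(o['position'],yaw(o))
E
```

```text
clock: 2.4
position: [0.6034, -0.0773, 0.1155]
ee_rot: [-2.544, -1.836, 0.005]
force: [-0.8, -0.6, -0.1]
width: 1.0
[ 0.60335408 -0.07727293  0.11548325] -18.382455021956787
```

```bash
python3 -m creep '[[[0.2,-0.6,-2,0,0,-0.3,1],[0.2,-0.6,-4,0,0,-0.3,1],[0.2,-0.6,-5.5,0,0,-0.3,1],[0.2,-0.6,-6.4,0,0,-0.3,1],[0.2,-0.6,-6.4,0,0,-0.3,1]]]'
python3 - <<'E'
from h import *
o=arm.observe();print(o['position'],yaw(o)); save('wrist','w2')
E
```

```text
clock: 2.9
position: [0.6071, -0.0856, 0.0535]
ee_rot: [-2.554, -1.828, 0.001]
force: [-0.3, 0.4, -1.2]
width: 1.001
[ 0.60706267 -0.08564825  0.05350261] -18.82031787322575
```

View pics/w2.png

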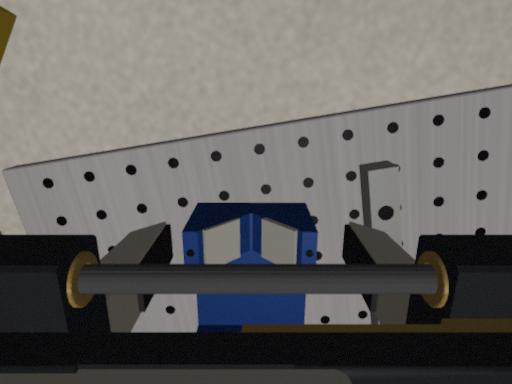

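```bash
python3 -m creep '[[[0,0.2,-0.2,0,0,0,0.3],[0,0.2,-0.2,0,0,0,0],[0,0.2,-0.2,0,0,0,0],[0,0.2,-0.2,0,0,0,0],[0,0.2,-0.2,0,0,0,0]]]' 25
python3 -c "
from h import *
o=arm.observe();print(o['position'],yaw(o),o['width'],o['force'],o['ft_torque'])"
```

```text
clock: 3.45
position: [0.6065, -0.0837, 0.0521]
ee_rot: [-2.554, -1.826, 0.001]
force: [-4.0, 2.8, 5.6]
width: 0.696
[ 0.60645489 -0.0837174   0.05211261] -18.87329293508277 0.6956586283418505 [-4.01173709  2.81509504  5.63111495] [ 0.59484703  1.20674869 -0.23508893]
```

```bash
python3 -m creep '[[[0,-1,0,0,0,3,0],[0.2,-3,0,0,0,6,0],[0.5,-5,0,0,0,9.2,0],[0.8,-7,0,0,0,9.2,0],[0.9,-8.6,0,0,0,9.2,0]]]'
python3 -m creep '[[[0,0,0,0,0,0,0]]]'
python3 -c "
from h import *
o=arm.observe();print(o['position'],yaw(o),o['width'],o['force'],o['ft_torque'])
np.save('w3o.npy',np.r_[o['position'],o['ee_rot']]);save('wrist','w3')"
```

```text
clock: 3.95
position: [0.6168, -0.1707, 0.0522]
ee_rot: [-2.4, -2.026, -0.001]
force: [-0.7, 6.5, 3.8]
width: 0.698
clock: 4.05
position: [0.6163, -0.174, 0.0522]
ee_rot: [2.403, 2.021, -0.002]
force: [-0.3, -5.0, 3.7]
width: 0.699
[ 0.61627313 -0.17397677  0.05223372] -9.869918881672634 0.699369907074344 [-0.26669493 -5.02849311  3.65690421] [-1.40082371  0.25431998  0.1493925 ]
```

View pics/w3.png

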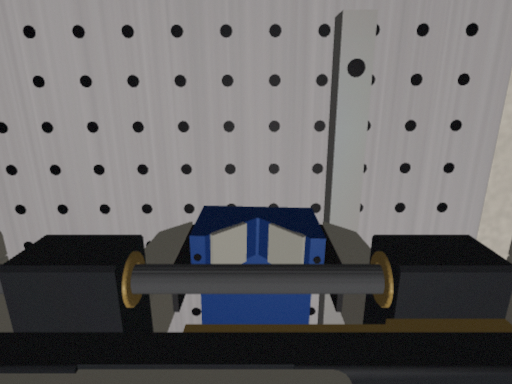

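```bash
python3 -m creep '[[[0,-0.2,0,0,0,0.2,0],[-0.1,-0.4,0,0,0,0.2,0],[-0.1,-0.6,0,0,0,0.2,0],[-0.1,-0.6,0,0,0,0.2,0]]]'
python3 -m creep '[[[0,-0.1,0,0,0,0,0],[0,-0.2,0,0,0,0,0],[0,-0.2,0,0,0,0,0]]]'
```

```text
clock: 4.5
position: [0.6162, -0.1732, 0.0522]
ee_rot: [-2.393, -2.032, -0.004]
force: [0.4, 6.3, 6.7]
width: 0.694
clock: 4.8
position: [0.6162, -0.1745, 0.0521]
ee_rot: [-2.392, -2.032, -0.004]
force: [0.0, 8.0, 7.4]
width: 0.694
```

```bash
python3 -m creep '[[[0,-0.2,0,0,0,0,0],[-0.1,-0.4,0,0,0,0,0],[-0.1,-0.4,0,0,0,0,0]]]'
python3 -c "
from h import *
o=arm.observe();print(o['position'],yaw(o),o['width'],o['force'],o['ft_torque'])
save('top','t3');im=save('scene','s3');
im=cv2.imread('pics/top0.png')*0
crop(cv2.imread('pics/s3.png'),150,160,350,310,4,'s3c');crop(cv2.imread('pics/t3.png'),240,110,380,230,5,'t3c')"
```

```text
clock: 5.1
position: [0.6155, -0.1787, 0.0522]
ee_rot: [-2.392, -2.033, -0.005]
force: [0.6, 7.7, 5.7]
width: 0.697
[ 0.61550359 -0.17870234  0.0521758 ] -9.27783766029924 0.6965803803711897 [0.60109327 7.71090933 5.70607789] [1.40052467 0.12563262 0.02938326]
```

View pics/s3c.png

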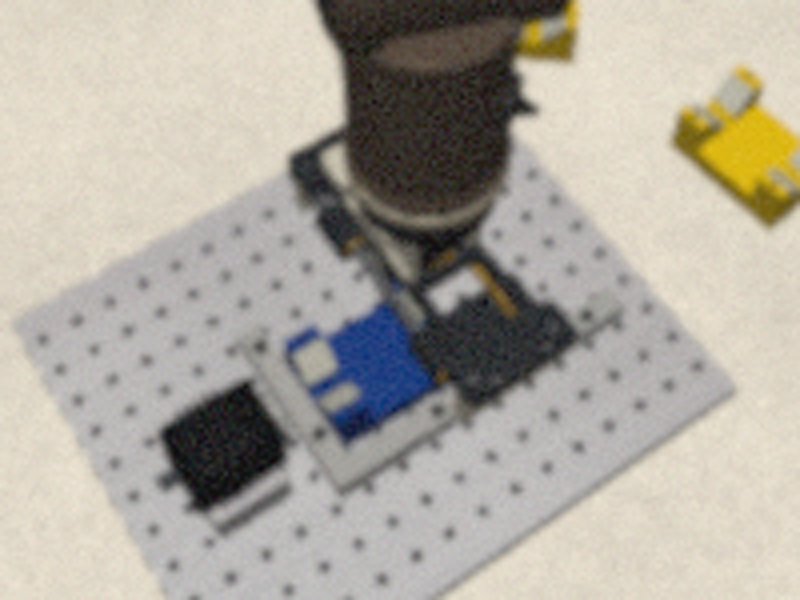

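View pics/t3c.png

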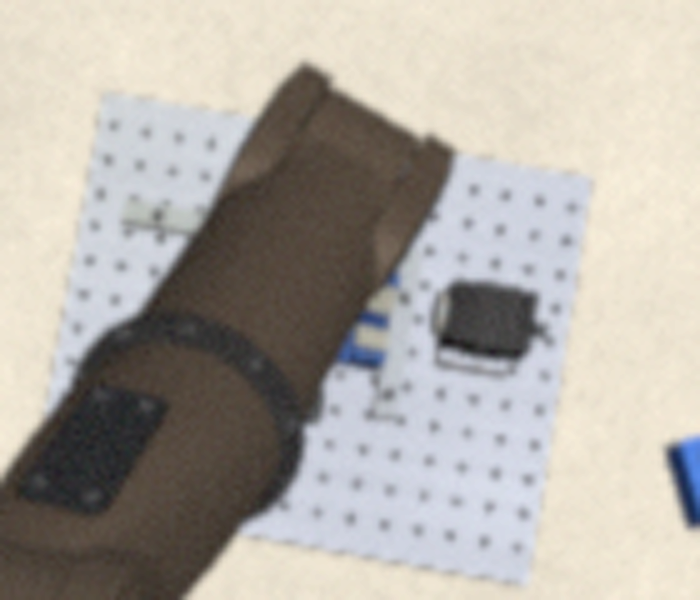

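```bash
python3 -m creep '[[[0,-0.2,0,0,0,0,0],[-0.1,-0.4,0,0,0,0,0],[-0.1,-0.4,0,0,0,0,0]]]'
python3 -m creep '[[[0,-0.2,0,0,0,0,0],[0,-0.3,0,0,0,0,0],[0,-0.3,0,0,0,0,0]]]'

```

```text
clock: 5.5
position: [0.6153, -0.1789, 0.0522]
ee_rot: [-2.387, -2.034, -0.009]
force: [1.5, 15.8, 9.3]
width: 0.695
clock: 5.8
position: [0.6152, -0.1791, 0.0521]
ee_rot: [-2.383, -2.033, -0.012]
force: [0.0, 23.8, 13.6]
width: 0.696
```

```bash
python3 -m creep '[[[0.2,0.1,0,0,0,0,0],[0.4,0.1,0,0,0,0,0],[0.6,0.1,0,0,0,0,0],[0.8,0,0,0,0,0,0],[0.8,0,0,0,0,0,0]]]'
python3 -m creep '[[[0.2,0,0,0,0,0,0],[0.4,0,0,0,0,0,0],[0.6,-0.1,0,0,0,0,0],[0.6,-0.1,0,0,0,0,0]]]'

```

```text
clock: 6.3
position: [0.6154, -0.1797, 0.0513]
ee_rot: [-2.378, -2.022, 0.002]
force: [-24.8, 24.9, 32.3]
width: 0.699
clock: 6.7
position: [0.617, -0.1804, 0.05]
ee_rot: [-2.374, -2.016, 0.009]
force: [-34.8, 26.2, 35.1]
width: 0.7
```

```bash
python3 -m creep '[[[-0.3,0.1,0.2,0,0,0,0],[-0.6,0.2,0.4,0,0,0,0],[-0.6,0.2,0.5,0,0,0,0]]]'
python3 -c "
from h import *
o=arm.observe();print(o['position'],yaw(o),o['ee_rot'],o['width'],o['force'],o['ft_torque'])
np.save('w4o.npy',np.r_[o['position'],o['ee_rot']]);save('wrist','w4')
im=save('scene','s4');crop(cv2.imread('pics/s4.png'),180,190,330,300,5,'s4c')"
```

```text
clock: 7.0
position: [0.6178, -0.1819, 0.0547]
ee_rot: [-2.385, -2.027, 0.002]
force: [-6.9, 11.5, -1.8]
width: 0.699
[ 0.61781335 -0.18185627  0.05474879] -9.289246368398686 [-2.38511010e+00 -2.02661959e+00  1.64815663e-03] 0.6994768195468194 [-6.93439775 11.46756634 -1.76773757] [ 2.59513397  1.69610216 -0.45243802]
```

View pics/w4.png

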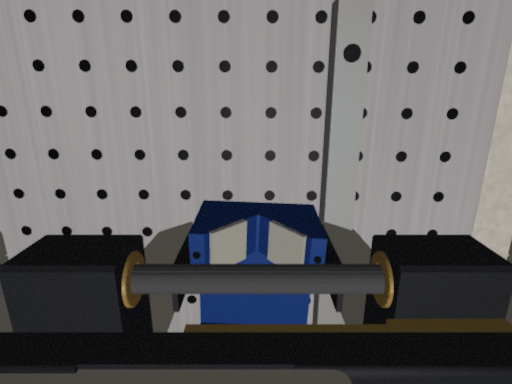

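View pics/s4c.png

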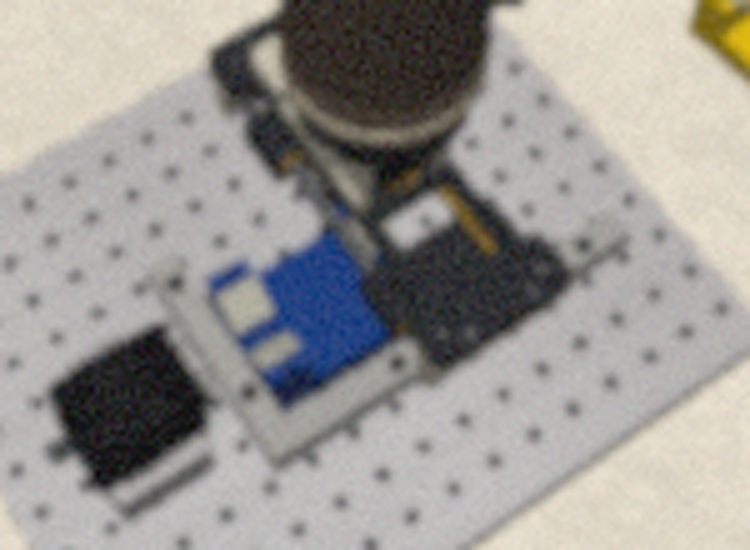

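```bash
python3 -m creep '[[[0.1,0.2,-0.1,0,0,0,0],[0.3,0.2,-0.1,0,0,0,0],[0.5,0.2,-0.1,0,0,0,0],[0.5,0.2,-0.1,0,0,0,0]]]'
python3 -c "
from h import *
o=arm.observe();print(o['position'],yaw(o),o['ee_rot'],o['width'],o['force'],o['ft_torque'])"
```

```text
clock: 7.5
position: [0.6225, -0.1824, 0.054]
ee_rot: [-2.387, -2.027, 0.005]
force: [-11.0, 7.2, 2.8]
width: 0.697
[ 0.6225204  -0.18238979  0.05400788] -9.339046909301471 [-2.38730978 -2.02673022  0.00509558] 0.6968552704301403 [-11.02961352   7.15875906   2.82067283] [1.58795019 2.4260355  0.02966394]
```

```bash
python3 -m creep '[[[0.2,-0.1,-0.1,0,0,0,0],[0.2,-0.1,-0.2,0,0,0,0],[0.2,-0.1,-0.2,0,0,0,0]]]'
python3 -m creep '[[[0,0,0,0,0,0,0.9],[0,0,0,0,0,0,0.9],[0,0,0,0,0,0,0.9],[0,0,0,0,0,0,0.9]]]'
python3 -c "
from h import *
o=arm.observe();print(o['position'],yaw(o),o['ee_rot'],o['width'],o['force'],o['ft_torque'])
np.save('w5o.npy',np.r_[o['position'],o['ee_rot']]);save('wrist','w5')"
```

```text
clock: 7.8
position: [0.6227, -0.1821, 0.0518]
ee_rot: [-2.384, -2.024, 0.007]
force: [-16.7, 10.8, 10.2]
width: 0.69
clock: 8.2
position: [0.629, -0.1875, 0.0541]
ee_rot: [2.396, 2.03, 0.001]
force: [-0.0, 0.6, 0.3]
width: 0.942
[ 0.62899692 -0.18746755  0.05411201] -9.442833290499678 [2.39602430e+00 2.03043681e+00 6.29291339e-04] 0.9418037701476689 [-0.01433245  0.58392733  0.29592003] [-0.08917672  0.10329011 -0.09468569]
```

View pics/w5.png

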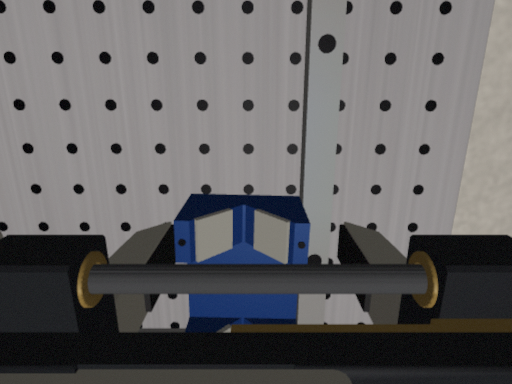

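```bash
python3 -m creep '[[[0,0,3,0,0,0,0.9],[-1,0,5.5,0,0,0,0],[-4.5,-1,5.5,0,0,0,-1],[-7.5,-1.8,5.5,0,0,0,-1],[-7.5,-1.8,4,0,0,0,-1]]]'
python3 -c "
from h import *
o=arm.observe();print(o['position'],yaw(o),o['width'],o['force'])
np.save('w6o.npy',np.r_[o['position'],o['ee_rot']]);save('wrist','w6')"
```

```text
clock: 8.75
position: [0.5508, -0.2084, 0.0958]
ee_rot: [2.4, 2.024, 0.0]
force: [0.8, -0.8, 0.5]
width: 0.655
[ 0.55077778 -0.20835154  0.09579018] -9.723504860902235 0.654566724519338 [ 0.77399908 -0.76422727  0.52948448]
```

View pics/w6.png

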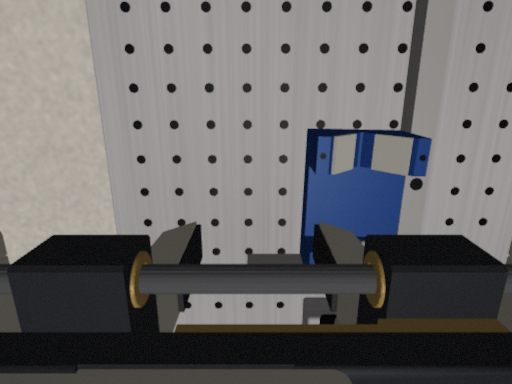

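```bash
python3 -m creep '[[[0.3,0.2,0,0,0,0,-1],[0.3,0.2,0,0,0,0,-1],[0.3,0.2,-2,0,0,0,-1],[0.3,0.2,-4,0,0,0,-1],[0.3,0.2,-6,0,0,0,-1]]]'
python3 -m creep '[[[0.3,0,0,0,0,0,-1],[0.6,-0.1,0,0,0,0,-1],[0.9,-0.1,0,0,0,0,-1],[1.2,-0.2,0,0,0,0,-1],[1.2,-0.2,0,0,0,0,-1]]]'
python3 -c "
from h import *
o=arm.observe();print(o['position'],yaw(o),o['width'],o['force'])"
```

```text
clock: 9.3
position: [0.558, -0.203, 0.0335]
ee_rot: [2.395, 2.032, 0.001]
force: [1.1, 0.2, -0.2]
width: 0.171
clock: 9.8
position: [0.5689, -0.2054, 0.0348]
ee_rot: [2.397, 2.031, 0.001]
force: [-2.6, 2.1, 4.8]
width: 0.005
[ 0.56887155 -0.20542946  0.03476943] -9.45972200211115 0.004591938642709811 [-2.64217621  2.11502528  4.78438015]
```

```bash
python3 -m creep '[[[0.2,0,0,0,0,0,-1],[0.4,0,0,0,0,0,-1],[0.6,-0.1,0,0,0,0,-1],[0.6,-0.1,0,0,0,0,-1]]]'
python3 -m creep '[[[0.2,0,0,0,0,0,-1],[0.4,0,0,0,0,0,-1],[0.4,0,0,0,0,0,-1]]]'

```

```text
clock: 10.2
position: [0.5693, -0.2063, 0.0335]
ee_rot: [-2.393, -2.024, 0.008]
force: [-16.3, 1.5, 8.6]
width: 0.006
clock: 10.5
position: [0.5696, -0.2063, 0.0333]
ee_rot: [-2.391, -2.019, 0.013]
force: [-29.2, 3.2, 21.4]
width: 0.006
```

```bash
python3 -m creep '[[[-1.0,0.1,0,0,0,0,-1],[-2,0.2,0,0,0,0,-1],[-2,0.3,5,0,0,0,-1],[-2,2,8,0,0,0,-1],[0,6,8,0,0,0,-1]]]'
python3 -c "
from h import *
o=arm.observe();print(o['position'],yaw(o),o['width'],o['force'])
np.save('w7o.npy',np.r_[o['position'],o['ee_rot']]);save('wrist','w7')"
```

```text
clock: 11.0
position: [0.5793, -0.1518, 0.1192]
ee_rot: [2.399, 2.016, 0.005]
force: [0.7, -0.2, -1.3]
width: 0.005
[ 0.57927316 -0.15184108  0.11917071] -9.924745376627062 0.0054649392424778575 [ 0.71280976 -0.15594747 -1.28124272]
```

View pics/w7.png

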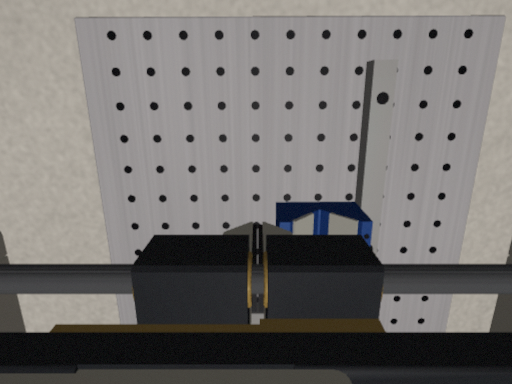

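```bash
python3 -m creep '[[[2.5,0.6,0,0,0,0,-1],[5,0.6,-1,0,0,0,-1],[5,0.6,-3,0,0,0,-1],[5,0.6,-5,0,0,0,-1],[5,0.6,-5,0,0,0,-1]]]'
python3 -c "
from h import *
o=arm.observe();print(o['position'],yaw(o),o['width'],o['force'])
np.save('w8o.npy',np.r_[o['position'],o['ee_rot']]);save('wrist','w8')"
```

```text
clock: 11.55
position: [0.6271, -0.1396, 0.0615]
ee_rot: [-2.394, -2.03, 0.003]
force: [-0.4, 0.3, 0.2]
width: 0.0
[ 0.62709613 -0.13956792  0.0614638 ] -9.420236783124498 0.0002545745343548251 [-0.43875172  0.32620211  0.2277673 ]
```

View pics/w8.png

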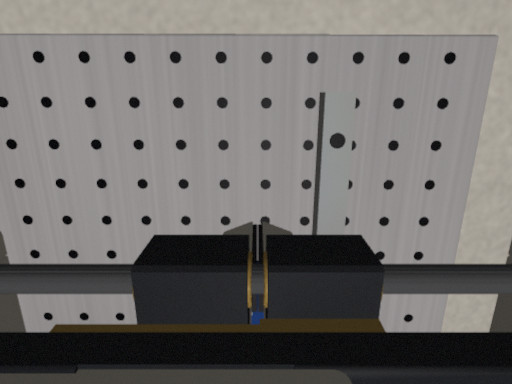

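```bash
python3 -m creep '[[[0,0,-1.5,0,0,0,-1],[0,0,-2.7,0,0,0,-1],[0,-0.5,-2.7,0,0,0,-1],[-0.1,-1.0,-2.7,0,0,0,-1],[-0.2,-1.4,-2.7,0,0,0,-1]]]'
python3 -m creep '[[[0,-0.3,0,0,0,0,-1],[-0.1,-0.6,0,0,0,0,-1],[-0.1,-0.9,0,0,0,0,-1],[-0.2,-1.2,0,0,0,0,-1],[-0.2,-1.2,0,0,0,0,-1]]]'

```

```text
clock: 12.1
position: [0.6266, -0.1556, 0.0375]
ee_rot: [2.397, 2.029, 0.0]
force: [0.1, -0.3, -0.0]
width: 0.004
clock: 12.6
position: [0.6264, -0.1584, 0.0375]
ee_rot: [-2.387, -2.033, -0.011]
force: [1.7, 20.4, 7.3]
width: 0.003
```

```bash
python3 -m creep '[[[0,-0.2,0,0,0,0,-1],[0,-0.4,0,0,0,0,-1],[0,-0.4,0,0,0,0,-1]]]'
python3 -m creep '[[[0.2,1.0,0,0,0,0,-1],[0.3,2.0,0,0,0,0,-1],[0.3,2,5,0,0,0,-1],[-1,-1,10,0,0,0,0],[-2,-4,14,0,0,0,1]]]'
python3 -m creep '[[[0,-4,2,0,0,0,1],[0,-8,4,0,0,0,1],[0,-8,4,0,0,0,1]]]'
python3 -c "
from h import *
o=arm.observe();print(o['position'],yaw(o),o['width'],o['force'])
np.save('w9o.npy',np.r_[o['position'],o['ee_rot']]);save('wrist','w9')
crop(cv2.imread('pics/w9.png'),180,60,400,240,3.6,'w9c')"
```

```text
clock: 12.9
position: [0.6263, -0.1584, 0.0375]
ee_rot: [-2.381, -2.033, -0.015]
force: [-0.4, 31.3, 15.2]
width: 0.003
clock: 13.4
position: [0.6066, -0.2042, 0.1702]
ee_rot: [2.395, 2.032, -0.0]
force: [0.3, -0.8, 0.7]
width: 0.132
clock: 13.7
position: [0.6053, -0.2937, 0.2125]
ee_rot: [2.4, 2.014, -0.002]
force: [1.2, -0.4, 0.7]
width: 0.39
[ 0.60530123 -0.29366705  0.2124627 ] -10.00709103987721 0.3904459833286606 [ 1.21284705 -0.35376785  0.70586512]
```

View pics/w9.png

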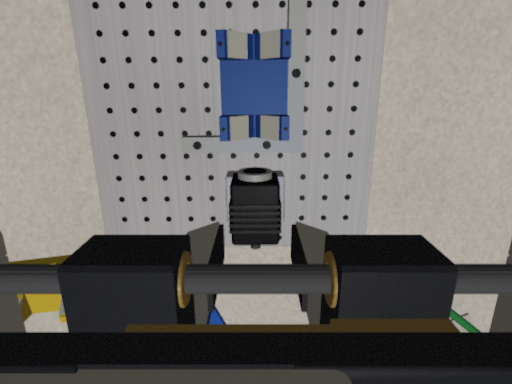

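View pics/w9c.png

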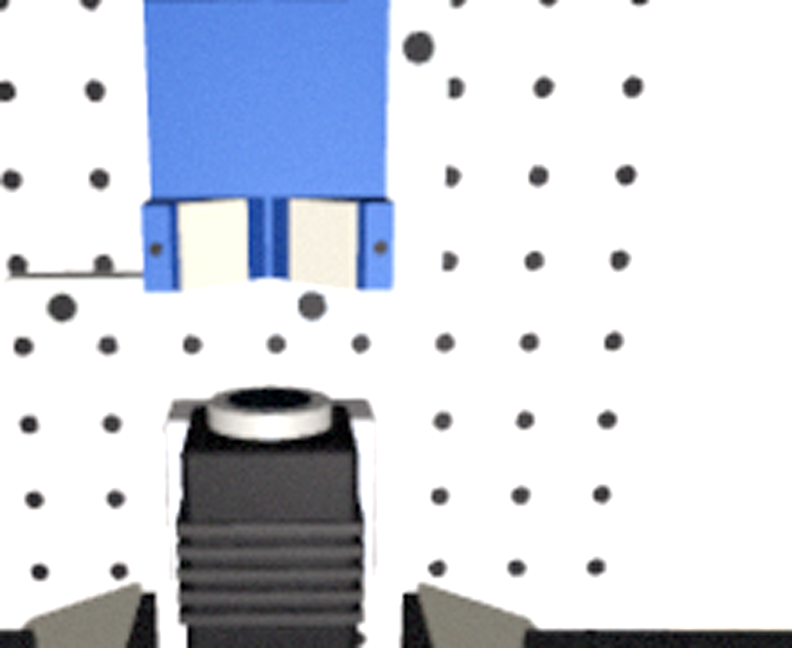

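```bash
python3 - <<'E'
from h import *
im=cv2.imread('pics/w9.png')
c=cv2.resize(im[15:165,170:330],None,fx=5,fy=5,interpolation=cv2.INTER_CUBIC)[:, :800]
c=c[:600];cv2.imwrite('pics/w9d.png',cv2.convertScaleAbs(c,alpha=1.2))
cv2.imwrite('pics/w9e.png',cv2.convertScaleAbs(cv2.resize(im[100:165,170:330],None,fx=5,fy=5,interpolation=cv2.INTER_CUBIC),alpha=1.2))
E
```

```text
(no output)
```

View pics/w9d.png

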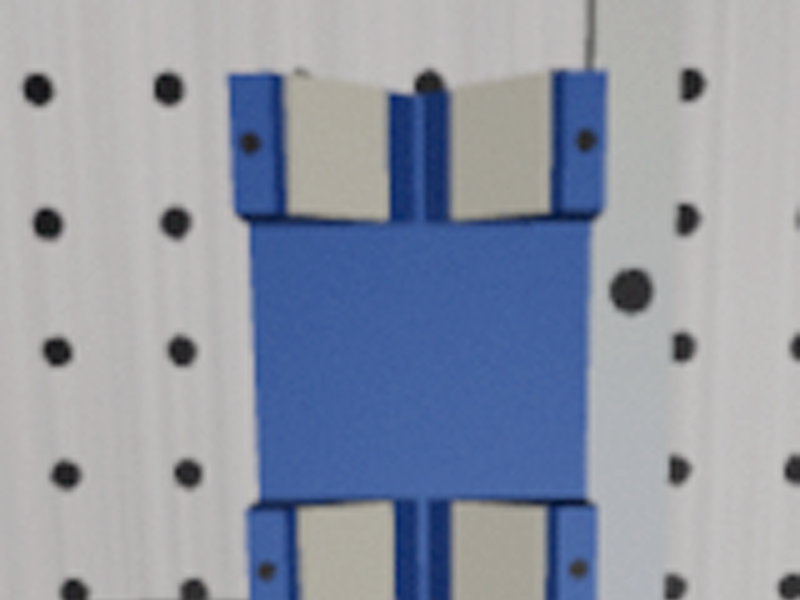

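View pics/w9e.png

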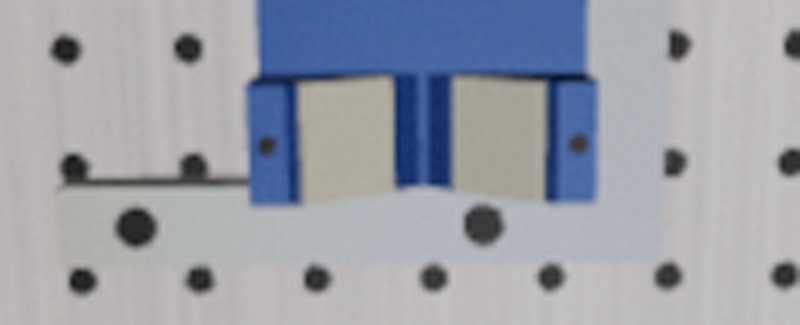

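```bash
cat > m2.py <<'E'
from h import *
np.set_printoptions(precision=4,suppress=True)
a=np.load('w9o.npy'); c=cam('wrist',{'position':a[:3],'ee_rot':a[3:]})
D=lambda u,v,z:p2w(c,u/5+170,v/5+15,z)[:2]
E=lambda u,v,z:p2w(c,u/5+170,v/5+100,z)[:2]
th=np.radians(-9.65);Rb=np.array([[np.cos(th),-np.sin(th)],[np.sin(th),np.cos(th)]])
B=lambda p:p@Rb
z=.0547
P=[D(230,73,z),D(607,71,z),E(597,202,z),E(250,205,z)]
print('block',P,np.mean(P,0)); print('board frame',[B(p) for p in P],B(np.mean(P,0)))
print('bar long inner top', B(D(594,2,.0287)),B(D(594,68,.0287)),'base',B(D(588,68,.0127)))
print('long outer', B(D(676,2,.0287)), B(E(660,262,.0287)))
print('end inner top',B(E(60,187,.0287)),B(E(248,184,.0287)),'outer',B(E(60,265,.0287)),B(E(660,262,.0287)))
E
python3 m2.py
```

```text
block [array([ 0.5947, -0.165 ]), array([ 0.6571, -0.1757]), array([ 0.6418, -0.268 ]), array([ 0.5786, -0.2573])] [ 0.6181 -0.2165]
board frame [array([ 0.614, -0.063]), array([ 0.6773, -0.0631]), array([ 0.6776, -0.1566]), array([ 0.6135, -0.1566])] [ 0.6456 -0.1098]
bar long inner top [ 0.6773 -0.0475] [ 0.6776 -0.0584] base [ 0.678  -0.0557]
long outer [ 0.6922 -0.0476] [ 0.6934 -0.1728]
end inner top [ 0.5729 -0.1567] [ 0.6105 -0.1564] outer [ 0.5717 -0.1725] [ 0.6934 -0.1728]
```

```bash
python3 -m creep '[[[-1,5,0.5,0,0,0,1],[-2,10,1,0,0,-2,1],[-3,15,1.5,0,0,-4,1],[-4,20,2,0,0,-6,1],[-5,25,2,0,0,-7,1]]]'
python3 -m creep '[[[-1,5,0,0,0,0,1],[-2,10,0,0,0,0,1],[-3,15,0,0,0,0,1],[-4,20,0,0,0,0,1],[-5,24,0,0,0,0,1]]]'
python3 -m creep '[[[0,0,0,0,0,0,1]]]'
python3 -c "
from h import *
o=arm.observe();print(o['position'],yaw(o),o['width'],o['force'])
np.save('w10o.npy',np.r_[o['position'],o['ee_rot']]);save('wrist','w10')"
```

```text
clock: 14.25
position: [0.5569, -0.0374, 0.2283]
ee_rot: [-2.517, -1.879, -0.0]
force: [1.4, 0.8, 0.7]
width: 0.873
clock: 14.75
position: [0.5061, 0.2031, 0.2278]
ee_rot: [-2.514, -1.883, 0.001]
force: [0.7, 0.6, -0.5]
width: 0.998
clock: 14.85
position: [0.5044, 0.2083, 0.2273]
ee_rot: [-2.503, -1.893, 0.001]
force: [-0.3, 0.1, -0.1]
width: 0.999
[0.50443134 0.20827069 0.22726767] -15.818788827672122 0.9993941444151943 [-0.27798401  0.12750259 -0.05490278]
```

View pics/w10.png

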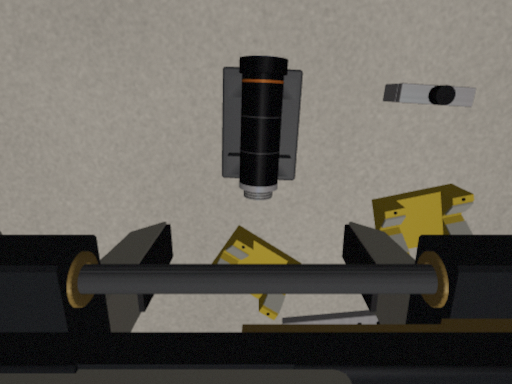

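```bash
python3 -c "
from h import *
im=cv2.imread('pics/w10.png'); c=cv2.resize(im[50:205,190:330],None,fx=4,fy=4,interpolation=cv2.INTER_CUBIC);c=c[:600]
cv2.imwrite('pics/w10c.png',cv2.convertScaleAbs(c,alpha=2.5,beta=20))"
```

```text
(no output)
```

View pics/w10c.png

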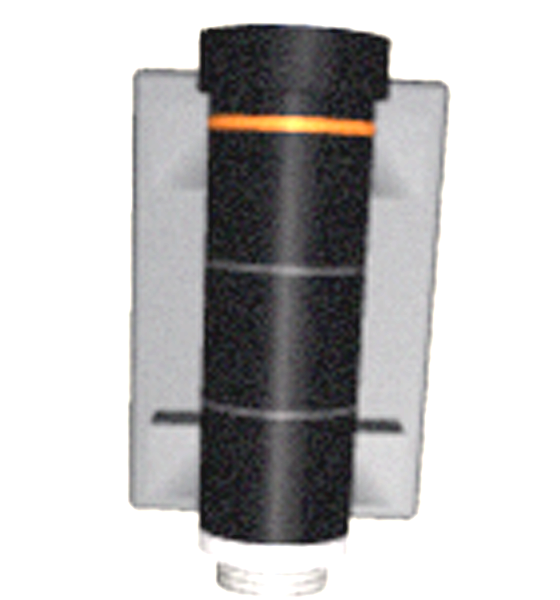

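```bash
python3 - <<'E'
from h import *
np.set_printoptions(precision=4,suppress=True)
a=np.load('w10o.npy'); c=cam('wrist',{'position':a[:3],'ee_rot':a[3:]})
D=lambda u,v,z:p2w(c,u/4+190,v/4+50,z)[:2]
ang=lambda d:np.degrees(np.arctan2(-d[0],d[1]))
F=D(291,97,.0423);Bk=D(274,550,.0423);print(F,Bk,np.linalg.norm(F-Bk),(F+Bk)/2,ang(F-Bk))
P=[D(135,72,.012),D(448,84,.012),D(414,517,.012),D(131,506,.012)]
print('rest',np.mean(P,0),ang(P[0]-P[3]),ang(P[1]-P[2]),[np.linalg.norm(P[i]-P[i-1]) for i in range(4)])
print('thread end', D(272,590,.0423))
print(D(209,130,.0423)-D(375,130,.0423))
E
```

```text
[0.535  0.2954] [0.5005 0.1883] 0.11261485585401206 [0.5178 0.2419] -17.852306599845836
rest [0.5191 0.246 ] -18.085019109565135 -18.390156676080476 [np.float64(0.11620894131380903), np.float64(0.08127128828428294), np.float64(0.11647739432246172), np.float64(0.08065070987342461)]
thread end [0.497  0.1778]
[-0.0383  0.0109]
```

```bash
python3 -m creep '[[[0.6,1.5,-3,0,0,-2,1],[1.3,3,-7,0,0,-2,1],[1.3,3.1,-10,0,0,-2,1],[1.3,3.1,-10,0,0,-2,1],[1.3,3.1,-10,0,0,-2,1]]]'
python3 -c "
from h import *
o=arm.observe();print(o['position'],yaw(o),o['width'],o['force'])
save('wrist','w11')"
```

```text
clock: 15.4
position: [0.5208, 0.2295, 0.1286]
ee_rot: [2.55, 1.834, -0.002]
force: [0.4, -0.4, 1.6]
width: 0.998
[0.52078992 0.22948448 0.12861294] -18.557321635945968 0.9983944801696782 [ 0.37608736 -0.44879541  1.61158372]
```

View pics/w11.png

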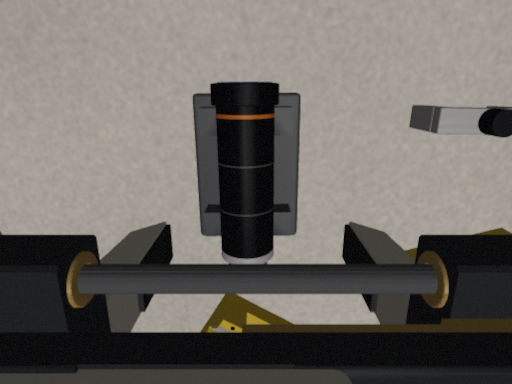

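```bash
python3 -c "
from h import *
im=cv2.imread('pics/w11.png'); c=cv2.resize(im[70:265,180:310],None,fx=3,fy=3,interpolation=cv2.INTER_CUBIC)
cv2.imwrite('pics/w11c.png',cv2.convertScaleAbs(c,alpha=2.5,beta=20))
for i in range(3): o=arm.observe();print(o['clock'],o['position'],yaw(o))"
```

```text
15.45 [0.5215086  0.22987399 0.1296127 ] -18.563655654694198
15.45 [0.5215086  0.22987399 0.1296127 ] -18.563655654694198
15.45 [0.5215086  0.22987399 0.1296127 ] -18.563655654694198
```

View pics/w11c.png

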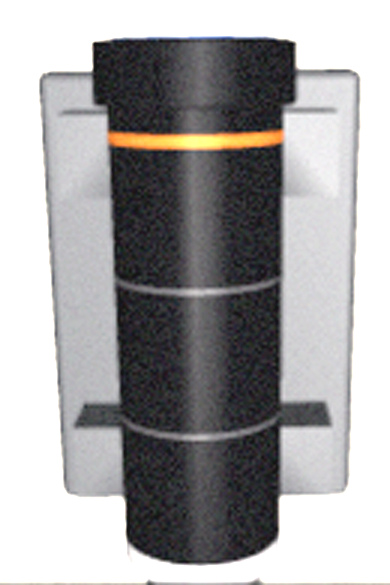

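```bash
python3 - <<'E'
from h import *
np.set_printoptions(precision=4,suppress=True)
o=arm.observe(); c=cam('wrist',o)
D=lambda u,v,z:p2w(c,u/3+180,v/3+70,z)[:2]
ang=lambda d:np.degrees(np.arctan2(-d[0],d[1]))
F=D(197,106,.0423);a=D(198,150,.0423);b=D(201,500,.0423);print(F,a,b,ang(a-b))
d=(a-b)/np.linalg.norm(a-b);print('centre',F-.056*d)
# crest marks z=.0623 : w10 vs now
aa=np.load('w10o.npy'); c0=cam('wrist',{'position':aa[:3],'ee_rot':aa[3:]})
for q in [(290,125),(287,268),(281,411)]: print('w10',p2w(c0,q[0]/4+190,q[1]/4+50,.0623)[:2])
for q in [(197,146),(199,293),(201,437)]: print('w11',D(*q,.0623))
P=[D(45,72,.012),D(358,72,.012),D(346,494,.012),D(67,494,.012)];print(np.mean(P,0),ang(P[0]-P[3]),ang(P[1]-P[2]))
E
```

```text
[0.5363 0.2957] [0.5333 0.2863] [0.505  0.2026] -18.661556453770803
centre [0.5184 0.2426]
w10 [0.5327 0.2889]
w10 [0.5236 0.2587]
w10 [0.5132 0.2269]
w11 [0.5345 0.2885]
w11 [0.5245 0.2584]
w11 [0.5138 0.2262]
[0.5203 0.2466] -18.607787054152247 -18.18530497430156
```

```bash
python3 -m creep '[[[-0.3,1.2,-2,0,0,0.2,1],[-0.3,1.2,-4,0,0,0.2,1],[-0.3,1.2,-6,0,0,0.2,1],[-0.3,1.2,-6,0,0,0.2,1],[-0.3,1.2,-6,0,0,0.2,1]]]'
python3 -c "
from h import *
o=arm.observe();print(o['position'],yaw(o),o['width'],o['force'])"
```

```text
clock: 15.95
position: [0.5187, 0.2427, 0.0701]
ee_rot: [2.546, 1.839, 0.003]
force: [0.1, 0.1, -0.1]
width: 1.001
[0.51872703 0.24268956 0.0700843 ] -18.3148649217116 1.0012011417901336 [ 0.09174242  0.0548887  -0.0544971 ]
```

```bash
python3 -m creep '[[[0,0,-1,0,0,0,1],[0,0,-2,0,0,0,1],[0,0,-2.9,0,0,0,1],[0,0,-2.9,0,0,0,1]]]'
python3 -m creep '[[[0,0,0,0,0,0,0],[0,0,0,0,0,0,-0.3],[0,0,0,0,0,0,-0.3],[0,0,0,0,0,0,-0.3],[0,0,0,0,0,0,-0.3]]]' 20
python3 -m creep '[[[0,0,0,0,0,0,-0.3],[0,0,0,0,0,0,-0.3]]]' 20
```

```text
clock: 16.35
position: [0.5169, 0.2425, 0.038]
ee_rot: [-2.546, -1.84, 0.004]
force: [-0.3, 0.8, 0.3]
width: 1.003
clock: 16.85
position: [0.5179, 0.243, 0.0396]
ee_rot: [2.546, 1.841, 0.001]
force: [-0.0, -1.2, 1.1]
width: 0.609
clock: 17.05
position: [0.5174, 0.243, 0.0394]
ee_rot: [-2.546, -1.84, 0.001]
force: [-13.0, 5.6, 5.7]
width: 0.442
```

```bash
python3 -m creep '[[[0,0,0.1,0,0,0,-0.3],[0,0,0.3,0,0,0,-0.3],[0,0,1,0,0,0,-0.3],[0,0,3,0,0,0,-0.3],[0,0,5,0,0,0,-0.3]]]' 25
python3 -m creep '[[[0,0,4,0,0,0,-0.3],[0,0,8,0,0,0,-0.3],[0,0,8,0,0,0,-0.3]]]' 25
python3 -c "
from h import *
o=arm.observe();print(o['position'],yaw(o),o['width'],o['force'],o['ft_torque'])
np.save('w12o.npy',np.r_[o['position'],o['ee_rot']]);save('wrist','w12')"
```

```text
clock: 17.55
position: [0.5175, 0.2425, 0.09]
ee_rot: [2.546, 1.84, -0.002]
force: [-0.7, 0.1, -4.0]
width: 0.428
clock: 17.85
position: [0.5209, 0.2437, 0.175]
ee_rot: [2.546, 1.839, 0.014]
force: [1.3, -0.1, -3.4]
width: 0.429
[0.52090262 0.24367873 0.17501296] -18.311016083047193 0.4290906464886039 [ 1.25029312 -0.05609045 -3.41318815] [-0.10867684 -0.01354285 -0.02689819]
```

View pics/w12.png

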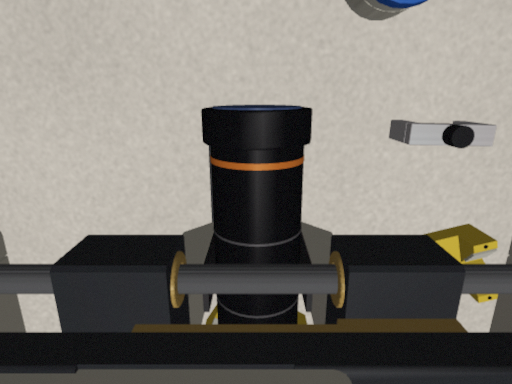

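```bash
python3 -c "
from h import *
im=cv2.imread('pics/w12.png'); c=cv2.resize(im[95:265,190:330],None,fx=3.5,fy=3.5,interpolation=cv2.INTER_CUBIC)
cv2.imwrite('pics/w12c.png',cv2.convertScaleAbs(c,alpha=2.5,beta=20))"
```

```text
(no output)
```

View pics/w12c.png

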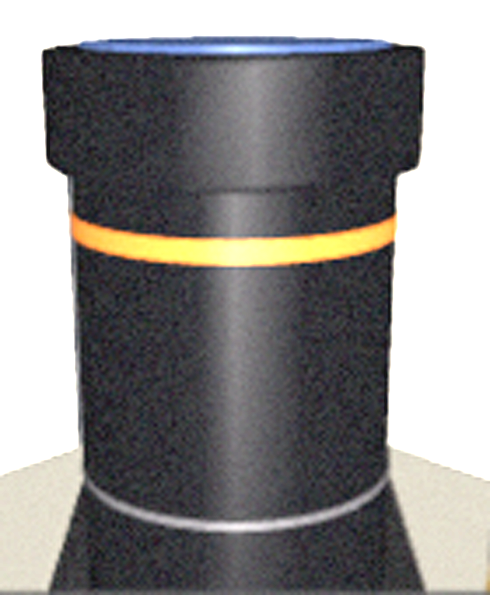

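```bash
python3 - <<'E'
from h import *
np.set_printoptions(precision=4,suppress=True)
m=arm.camera_model('wrist'); f=192/np.tan(np.radians(m['vfov']/2)); c=(f,m['cx'],m['cy'],m['T_tool_cam'])
D=lambda u,v,z:p2w(c,u/3.5+190,v/3.5+95,z)
for z in (-.002,-.005): print(D(70,172,z),D(395,172,z),D(45,48,z),D(424,48,z),D(77,440,z),D(388,440,z))
E
```

```text
[ 0.0543 -0.0195 -0.002 ] [ 0.0543  0.0205 -0.002 ] [ 0.0692 -0.0219 -0.002 ] [ 0.0692  0.0233 -0.002 ] [ 0.0189 -0.0201 -0.002 ] [ 0.0188  0.0209 -0.002 ]
[ 0.0548 -0.0191 -0.005 ] [ 0.0548  0.02   -0.005 ] [ 0.0693 -0.0214 -0.005 ] [ 0.0693  0.0229 -0.005 ] [ 0.0201 -0.0197 -0.005 ] [ 0.0201  0.0205 -0.005 ]
```

```bash
python3 -m creep '[[[0.3,-1.5,0,0,0,1,-0.3],[1,-5,0,0,0,3,-0.3],[1.7,-8.5,0,0,0,5,-0.3],[2.5,-12,0,0,0,7,-0.3],[3.2,-15.5,0,0,0,8.6,-0.3]]]' 30
python3 -m creep '[[[0.7,-3.5,0,0,0,0,-0.3],[1.5,-7,0,0,0,0,-0.3],[2.2,-10.5,0,0,0,0,-0.3],[3,-14,0,0,0,0,-0.3],[3.7,-17.5,0,0,0,0,-0.3]]]'
python3 -m creep '[[[0.7,-3.5,0,0,0,0,-0.3],[1.5,-7,-0.5,0,0,0,-0.3],[2.2,-10,-1,0,0,0,-0.3],[2.4,-12,-1,0,0,0,-0.3],[2.4,-12,-1,0,0,0,-0.3]]]'
python3 -c "
from h import *
o=arm.observe();print(o['position'],yaw(o),o['ee_rot'],o['width'],o['force'],o['ft_torque'])"
```

```text
clock: 18.4
position: [0.5489, 0.0863, 0.168]
ee_rot: [-2.399, -2.028, 0.003]
force: [1.2, -0.6, -3.4]
width: 0.428
clock: 18.9
position: [0.586, -0.0884, 0.1678]
ee_rot: [-2.399, -2.025, 0.003]
force: [1.4, 0.7, -3.7]
width: 0.428
clock: 19.4
position: [0.609, -0.2115, 0.1576]
ee_rot: [-2.406, -2.02, 0.006]
force: [-0.3, -0.7, -3.9]
width: 0.424
[ 0.60901746 -0.21154067  0.15759409] -9.971356367792454 [-2.40591284 -2.01983228  0.00565536] 0.42403686232696863 [-0.34055118 -0.70699834 -3.90718268] [-0.19031026  0.05207788  0.02356723]
```

```bash
python3 -m creep '[[[0.4,-0.2,-2,0,0,0.3,-0.3],[0.9,-0.4,-4.5,0,0,0.3,-0.3],[0.9,-0.4,-7,0,0,0.3,-0.3],[0.9,-0.4,-7.8,0,0,0.3,-0.3],[0.9,-0.4,-7.8,0,0,0.3,-0.3]]]'
python3 -c "
from h import *
o=arm.observe();print(o['position'],yaw(o),o['ee_rot'],o['width'],o['force'],o['ft_torque'])
save('wrist','w13');save('scene','s13');crop(cv2.imread('pics/s13.png'),180,190,330,300,5,'s13c')"
```

```text
clock: 19.9
position: [0.6183, -0.21, 0.0794]
ee_rot: [-2.392, -2.031, 0.003]
force: [-0.3, -0.1, -3.7]
width: 0.429
[ 0.61831197 -0.2100004   0.07944144] -9.342514407972894 [-2.39227109 -2.03085494  0.00347439] 0.42927163672933144 [-0.2736683  -0.11047259 -3.68158617] [-0.16106     0.06470825  0.03402438]
```

View pics/w13.png

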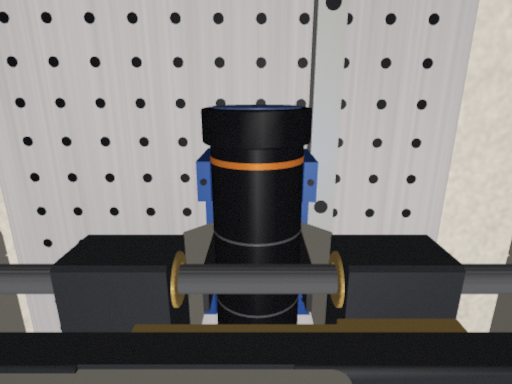

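View pics/s13c.png

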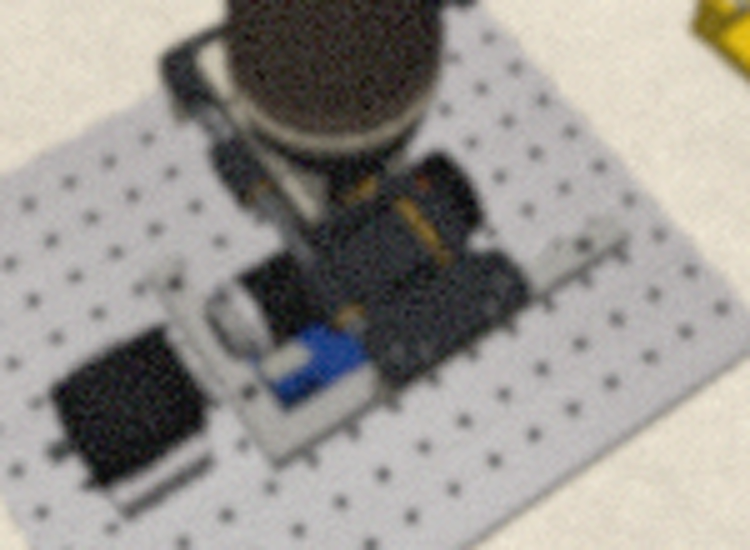

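```bash
python3 -m creep '[[[0,-0.3,-0.2,0,0,-0.2,-0.3],[0,-0.5,-0.5,0,0,-0.2,-0.3],[0,-0.5,-0.5,0,0,-0.2,-0.3],[0,-0.5,-0.5,0,0,-0.2,-0.3],[0,-0.5,-0.5,0,0,-0.2,-0.3]]]'
python3 -c "
from h import *
o=arm.observe();print(o['position'],yaw(o),o['ee_rot'],o['width'],o['force'],o['ft_torque'])
np.save('w14o.npy',np.r_[o['position'],o['ee_rot']]);save('wrist','w14')
im=cv2.imread('pics/w14.png'); c=cv2.resize(im[95:265,180:340],None,fx=3.5,fy=3.5,interpolation=cv2.INTER_CUBIC)
cv2.imwrite('pics/w14c.png',cv2.convertScaleAbs(c,alpha=2,beta=20))"
```

```text
clock: 20.5
position: [0.6199, -0.2161, 0.0766]
ee_rot: [2.399, 2.028, 0.0]
force: [0.2, 0.3, -3.0]
width: 0.432
[ 0.61987852 -0.21611447  0.07661643] -9.5682386663567 [2.39880272e+00 2.02828544e+00 4.34912686e-04] 0.4318751311414289 [ 0.23126988  0.25614452 -3.03996909] [-0.14120267  0.08285431 -0.00920657]
```

View pics/w14c.png

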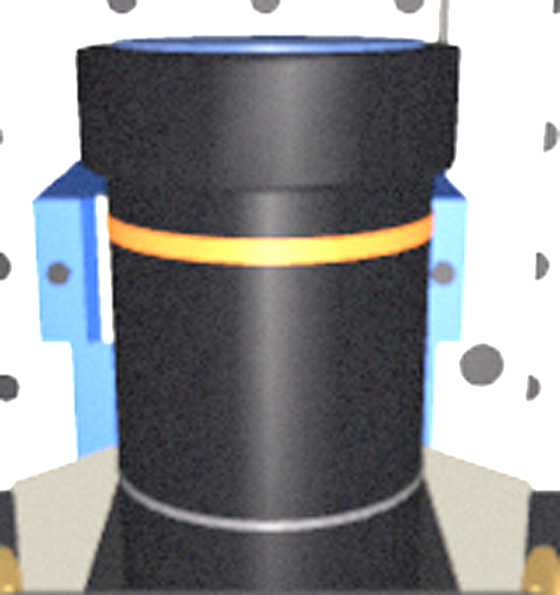

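```bash
cat > m3.py <<'E'
from h import *
np.set_printoptions(precision=4,suppress=True)
a=np.load('w14o.npy'); c=cam('wrist',{'position':a[:3],'ee_rot':a[3:]})
D=lambda u,v,z:p2w(c,u/3.5+180,v/3.5+95,z)[:2]
th=np.radians(-9.65);Rb=np.array([[np.cos(th),-np.sin(th)],[np.sin(th),np.cos(th)]])
L,Rr=D(36,200,.0547)@Rb,D(466,200,.0547)@Rb; print('block +y edge',L,Rr,(L+Rr)/2,Rr-L)
s1,s2=D(58,272,.0547)@Rb,D(442,272,.0547)@Rb; print('screws',s1,s2,(s1+s2)/2)
zz=a[2]+.005
for q in [(107,433,172),(113,430,272),(119,424,440)]:
    x=(D(q[0],q[2],zz)@Rb+D(q[1],q[2],zz)@Rb)/2; print('lens',x)
print('expected block centre',np.array([.6181,-.2165])@Rb)
E
python3 m3.py
```

```text
block +y edge [ 0.614  -0.0628] [ 0.6765 -0.0627] [ 0.6452 -0.0627] [0.0625 0.    ]
screws [ 0.6166 -0.0735] [ 0.6734 -0.0735] [ 0.645  -0.0735]
lens [ 0.6479 -0.0545]
lens [ 0.6481 -0.0669]
lens [ 0.6482 -0.0892]
expected block centre [ 0.6456 -0.1098]
```

```bash
python3 -m creep '[[[-0.25,0.1,0,0,0,0,-0.3],[-0.25,0.1,-0.3,0,0,0,-0.3],[-0.25,0.1,-0.6,0,0,0,-0.3],[-0.25,0.1,-0.9,0,0,0,-0.3],[-0.25,0.1,-0.9,0,0,0,-0.3]]]'
python3 -c "
from h import *
o=arm.observe();print(o['position'],yaw(o),o['ee_rot'],o['width'],o['force'],o['ft_torque'])
np.save('w14o.npy',np.r_[o['position'],o['ee_rot']]);save('wrist','w15')
im=cv2.imread('pics/w15.png'); c=cv2.resize(im[95:265,180:340],None,fx=3.5,fy=3.5,interpolation=cv2.INTER_CUBIC)
cv2.imwrite('pics/w15c.png',cv2.convertScaleAbs(c,alpha=2,beta=20))"
```

```text
clock: 21.05
position: [0.6169, -0.2149, 0.0667]
ee_rot: [-2.398, -2.028, 0.001]
force: [0.6, 0.4, -2.9]
width: 0.429
[ 0.61691326 -0.2149182   0.06672072] -9.566547418041063 [-2.39829387e+00 -2.02791572e+00  8.26385362e-04] 0.4286590518485832 [ 0.62412461  0.44142342 -2.89145587] [-0.15173691  0.08175545 -0.01910862]
```

View pics/w15c.png

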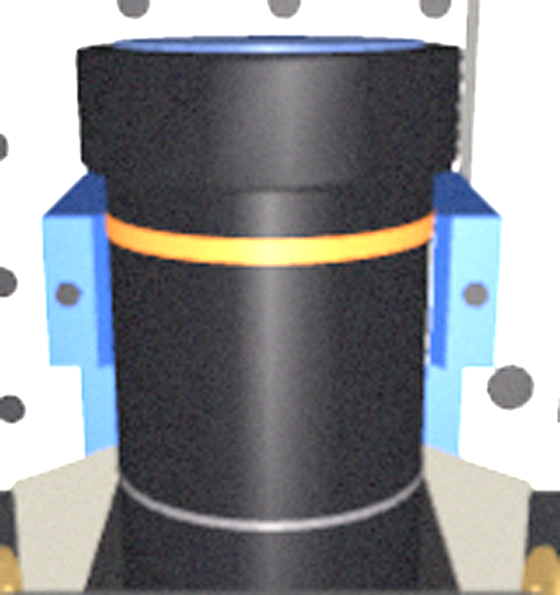

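```bash
python3 - <<'E'
from h import *
a=np.load('w14o.npy'); c=cam('wrist',{'position':a[:3],'ee_rot':a[3:]})
D=lambda u,v,z:p2w(c,u/3.5+180,v/3.5+95,z)[:2]
th=np.radians(-9.65);Rb=np.array([[np.cos(th),-np.sin(th)],[np.sin(th),np.cos(th)]])
L,Rr=D(43,215,.0547)@Rb,D(499,215,.0547)@Rb; e=(L+Rr)/2;print(e,Rr-L,'centre y',e[1]-.047)
for k in (.002,.005):
  x=(D(107,172,a[2]+k)@Rb+D(433,172,a[2]+k)@Rb)/2;print(x,x[1]-.056)
E
python3 -m creep '[[[0,0,-0.2,0,0,0,-0.3],[0,0,-0.4,0,0,0,-0.3],[0,0,-0.5,0,0,0,-0.3],[0,0,-0.5,0,0,0,-0.3]]]'
python3 -m creep '[[[0,0,-0.1,0,0,0,-0.3],[0,0,-0.2,0,0,0,-0.3],[0,0,-0.2,0,0,0,-0.3]]]'
```

```text
[ 0.64495697 -0.06234838] [6.24864355e-02 5.22399750e-05] centre y -0.1093483757420079
[ 0.64482011 -0.05425031] -0.11025030862302268
[ 0.64482086 -0.05378248] -0.10978248320490291
clock: 21.5
position: [0.6172, -0.2151, 0.0622]
ee_rot: [-2.399, -2.028, 0.0]
force: [-0.4, 0.3, -3.5]
width: 0.429
clock: 21.8
position: [0.6172, -0.2151, 0.0603]
ee_rot: [-2.399, -2.028, 0.0]
force: [-0.1, -0.0, -4.6]
width: 0.428
```

Centred within about 0.5 mm both ways; lowering further in small steps.

```bash
python3 -m creep '[[[0,0,-0.1,0,0,0,-0.3],[0,0,-0.2,0,0,0,-0.3],[0,0,-0.2,0,0,0,-0.3]]]'
python3 -m creep '[[[0,0,-0.1,0,0,0,-0.3],[0,0,-0.2,0,0,0,-0.3],[0,0,-0.2,0,0,0,-0.3]]]'
```

```text
clock: 22.1
position: [0.6173, -0.2151, 0.0585]
ee_rot: [2.399, 2.028, 0.0]
force: [-0.2, 0.2, -2.6]
width: 0.426
clock: 22.4
position: [0.6173, -0.2152, 0.0583]
ee_rot: [2.399, 2.028, 0.002]
force: [-7.7, 4.0, 16.3]
width: 0.427
```

```bash
python3 -m creep '[[[-0.1,0,0.1,0,0,0,-0.3],[-0.15,0.1,0.15,0,0,0,-0.3],[-0.15,0.1,0.15,0,0,0,-0.3]]]'
python3 -m creep '[[[0,0,0,0,0,0,0.2],[0,0,0,0,0,0,0.4],[0,0,0,0,0,0,0.6],[0,0,0,0,0,0,0.6],[0,0,0,0,0,0,0.6]]]'
python3 -c "
from h import *
o=arm.observe();print(o['position'],yaw(o),o['ee_rot'],o['width'],o['force'],o['ft_torque'])
np.save('w14o.npy',np.r_[o['position'],o['ee_rot']]);save('wrist','w16')"
```

```text
clock: 22.7
position: [0.6166, -0.2149, 0.0584]
ee_rot: [2.398, 2.027, 0.001]
force: [2.5, -1.8, 2.2]
width: 0.425
clock: 23.2
position: [0.6156, -0.214, 0.0578]
ee_rot: [-2.399, -2.028, 0.0]
force: [-0.2, 0.3, 0.6]
width: 0.784
[ 0.61559825 -0.21400673  0.05775889] -9.5640221532627 [-2.39861614e+00 -2.02827898e+00  2.98268612e-04] 0.7835970673486269 [-0.22739864  0.2647934   0.60066801] [-0.1140245   0.09308871 -0.06161238]
```

View pics/w16.png

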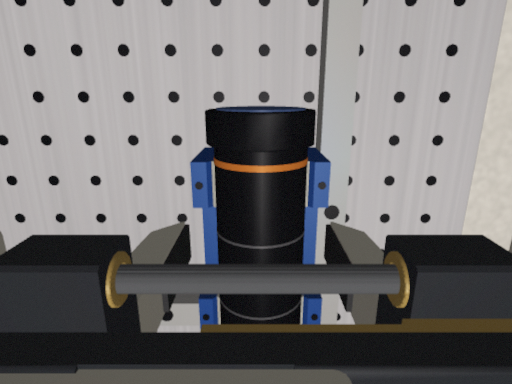

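```bash
python3 -m creep '[[[0,0,2,0,0,0,0.6],[0,0,5,0,0,0,0.6],[0,0,9,0,0,0,0.5],[0,-3,13,0,0,0,0],[0,-7,16,0,0,0,-1]]]'
python3 -m creep '[[[0,-2,0,0,0,0,-1],[0,-2,0,0,0,0,-1],[0,-2,0,0,0,0,-1],[0,-2,0,0,0,0,-1]]]'
python3 -c "
from h import *
o=arm.observe();print(o['position'],yaw(o),o['width'],o['force'])
np.save('w17o.npy',np.r_[o['position'],o['ee_rot']]);save('wrist','w17')
im=cv2.imread('pics/w17.png')
cv2.imwrite('pics/w17c.png',cv2.convertScaleAbs(cv2.resize(im[0:200,160:360],None,fx=3,fy=3,interpolation=cv2.INTER_CUBIC),alpha=1.2))"
```

```text
clock: 23.75
position: [0.6172, -0.2823, 0.2207]
ee_rot: [2.394, 2.033, 0.004]
force: [1.0, -1.0, -0.3]
width: 0.625
clock: 24.15
position: [0.6159, -0.3023, 0.217]
ee_rot: [-2.396, -2.029, -0.0]
force: [-1.3, 0.0, -0.6]
width: 0.279
[ 0.61589519 -0.3022976   0.21703183] -9.479197510582576 0.2789375632637415 [-1.28955710e+00  9.70435255e-05 -6.27814642e-01]
```

View pics/w17c.png

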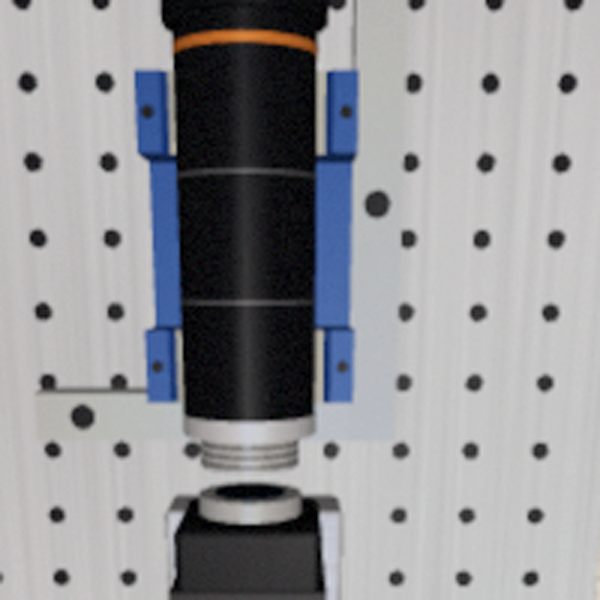

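```bash
python3 - <<'E'
from h import *
np.set_printoptions(precision=4,suppress=True)
a=np.load('w17o.npy'); c=cam('wrist',{'position':a[:3],'ee_rot':a[3:]})
th=np.radians(-9.65);Rb=np.array([[np.cos(th),-np.sin(th)],[np.sin(th),np.cos(th)]])
D=lambda u,v,z:p2w(c,u/3+160,v/3,z)[:2]@Rb
P=[D(135,71,.0547),D(357,71,.0547),D(353,401,.0547),D(147,401,.0547)];print(P,np.mean(P,0))
print('bar',D(354,40,.0287),'end',D(60,393,.0287))
z=.061
print('step',(D(175,30,z)+D(318,30,z))/2,'rear',(D(184,430,z)+D(312,430,z))/2,'thread end',D(251,468,.061))
print('marks',D(246,173,.081),D(247,302,.081))
E
```

```text
[array([ 0.6137, -0.0632]), array([ 0.6767, -0.063 ]), array([ 0.6774, -0.1561]), array([ 0.6134, -0.1563])] [ 0.6453 -0.1097]
bar [ 0.6772 -0.0496] end [ 0.5803 -0.1569]
step [ 0.6457 -0.054 ] rear [ 0.645  -0.1643] thread end [ 0.6458 -0.1761]
marks [ 0.6461 -0.0926] [ 0.646  -0.1258]
```

```bash
python3 -m creep '[[[0.1,2,0,0,0,0,-1],[0.2,5,0,0,0,0,-1],[0.2,8,-2,0,0,0,-1],[0.2,8.6,-5,0,0,0,-1],[0.2,8.6,-8,0,0,0,-1]]]' 20
python3 -m creep '[[[0,0,0,0,0,0,-1],[0,0,-1,0,0,0,-1],[0,0,-1,0,0,0,-1]]]'
python3 -c "
from h import *
o=arm.observe();print(o['position'],yaw(o),o['width'],o['force'])"
```

```text
clock: 24.7
position: [0.6187, -0.214, 0.137]
ee_rot: [-2.393, -2.034, -0.003]
force: [0.0, -0.2, 0.1]
width: 0.004
clock: 25.0
position: [0.6179, -0.2182, 0.128]
ee_rot: [2.399, 2.028, 0.0]
force: [0.3, -0.2, 1.4]
width: 0.006
[ 0.61788983 -0.21818989  0.12797383] -9.573705141091708 0.006391093424793412 [ 0.25092764 -0.18027385  1.3954937 ]
```

Down to just above the crest (contact expected at TCP z ≈ 0.098).

```bash
python3 -m creep '[[[0,0.1,-0.8,0,0,0,-1],[0,0.1,-1.6,0,0,0,-1],[0,0.1,-2.2,0,0,0,-1],[0,0.1,-2.5,0,0,0,-1],[0,0.1,-2.5,0,0,0,-1]]]'
python3 -m creep '[[[0,0,-0.1,0,0,0,-1],[0,0,-0.2,0,0,0,-1],[0,0,-0.3,0,0,0,-1],[0,0,-0.3,0,0,0,-1]]]'
python3 -m creep '[[[0,0,-0.1,0,0,0,-1],[0,0,-0.2,0,0,0,-1],[0,0,-0.2,0,0,0,-1]]]'
```

```text
clock: 25.5
position: [0.6174, -0.2171, 0.1023]
ee_rot: [-2.399, -2.028, 0.001]
force: [0.1, 0.2, 0.4]
width: 0.004
clock: 25.9
position: [0.6177, -0.2171, 0.0999]
ee_rot: [2.399, 2.028, 0.0]
force: [0.6, -0.0, 0.2]
width: 0.004
clock: 26.2
position: [0.6179, -0.2172, 0.0983]
ee_rot: [2.399, 2.028, 0.001]
force: [-1.3, 1.2, 4.8]
width: 0.002
```

```bash
python3 -m creep '[[[0,0,-0.05,0,0,0,-1],[0,0,-0.05,0,0,0,-1],[0,0,-0.05,0,0,0,-1]]]'
python3 -m creep '[[[0,0,0,0,0,0,-1],[0,0,0,0,0,0,-1],[0,0,0,0,0,0,-1]]]'
```

```text
clock: 26.5
position: [0.6179, -0.2172, 0.0982]
ee_rot: [2.399, 2.028, 0.001]
force: [-2.0, 0.5, 8.5]
width: 0.007
clock: 26.8
position: [0.6179, -0.2172, 0.0982]
ee_rot: [2.399, 2.028, 0.001]
force: [-2.1, 0.6, 8.7]
width: 0.006
```

```bash
python3 -m creep '[[[-0.05,0,-0.03,0,0,0,-1],[-0.05,0,-0.03,0,0,0,-1],[-0.05,0,-0.03,0,0,0,-1],[-0.05,0,-0.03,0,0,0,-1],[-0.05,0,-0.03,0,0,0,-1]]]'
python3 -c "
from h import *
o=arm.observe();print(o['position'],yaw(o),o['width'],o['force'],o['ft_torque'])
save('wrist','w18');save('scene','s18');save('top','t18');crop(cv2.imread('pics/s18.png'),180,190,330,300,5,'s18c')
o=arm.observe();print(o['force'])"
```

```text
clock: 27.3
position: [0.6178, -0.2172, 0.0982]
ee_rot: [2.398, 2.028, 0.002]
force: [-2.4, 2.0, 9.0]
width: 0.008
[ 0.61783382 -0.21716642  0.09818522] -9.562872501110101 0.008411734701099028 [-2.41296613  1.97436826  9.03682078] [ 0.23493527  0.52782395 -0.02906667]
[-1.70565082  1.39192307  9.69354665]
```

View pics/w18.png

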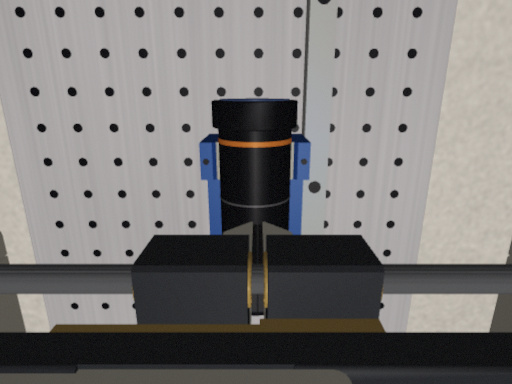

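View pics/s18c.png

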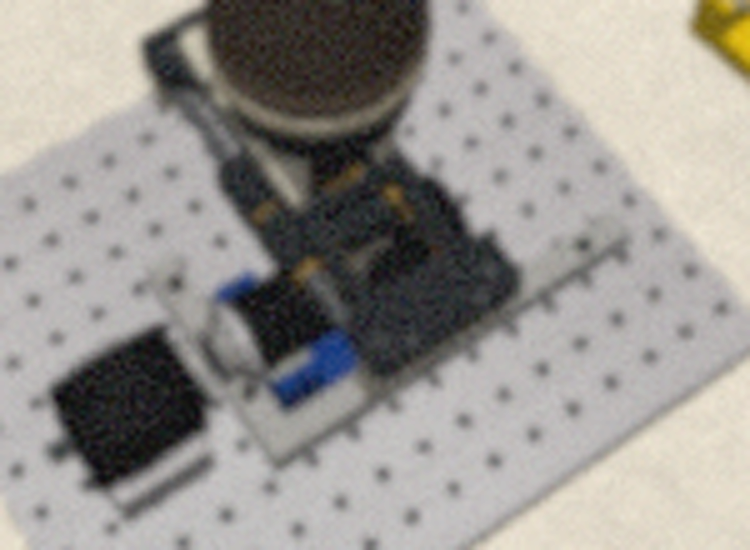

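```bash
python3 -m creep '[[[0,0,-0.02,0,0,0,-1],[0,0,-0.02,0,0,0,-1],[0,0,-0.02,0,0,0,-1],[0,0,-0.02,0,0,0,-1],[0,0,-0.02,0,0,0,-1]]]'
python3 -m creep '[[[0,0,0,0,0,0,-1],[0,0,0,0,0,0,-1],[0,0,0,0,0,0,-1]]]'
```

```text
clock: 27.95
position: [0.6179, -0.2172, 0.0982]
ee_rot: [2.398, 2.028, 0.002]
force: [-2.5, 1.2, 11.5]
width: 0.007
clock: 28.25
position: [0.6179, -0.2172, 0.0982]
ee_rot: [2.398, 2.028, 0.002]
force: [-2.6, 1.8, 10.9]
width: 0.006
```

```bash
python3 -c "
from h import *
print(arm.sign_off()); print(arm.observe()['force'])"
```

```text
the job is handed in; nothing more can be done
None
the job is handed in; nothing more can be done
```

The V-block is flush in its corner, the lens is seated in the V, and the arm is holding it down with about 11 N, ready for the clamp. I handed the job in at about 28 s.

- **Block:** I gripped it, turned it square and slid it into the corner. I then pushed it against each bar with the shut fingers, at about 30 N per side. With the lens already in the V, a wrist picture put the block's faces within about 0.5 mm of both bars and square. I did not measure this again while pressing, but the last pictures show no shift.
- **Lens:** It sits with the threaded end towards the camera. It was lowered in 1–2 mm steps, first touching at about 19 N at most including the lens's own weight. The different marks put it between 0.3 mm off and 1.4 mm off centre lengthwise. Most of them say about 0.5 mm, and they don't fully agree because the calibration is only good to about 2 mm.
- **Press:** I released the lens and am pressing its middle from above with the shut fingertips. The last reading was 10.9 N down, with about 3 N of sideways force that I left in. The press height matches a lens resting on both strips.
- **Hiccup:** The first sideways slide of the gripped block jammed, with about 35 N each sideways and vertically, so I eased off, lifted slightly and finished the slide cleanly.
- **Not touched:** The arm never went near the clamp, jar, rack or yellow blocks. I did not measure their positions again at the end.

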